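Weigh a gravel sample into a dish for drying

ROBOT

A 7-joint arm with a two-finger parallel gripper is mounted at the origin on the work surface. World frame = base frame: x ahead of the robot, y to its left, z up, the work surface at z = 0. Lengths are in m, angles in rad, forces in N, time in s.
With the tool pointing down it reaches from about 0.425 to 0.875 m from the base axis. Payload 4.7 kg.
Tool frame: the origin (TCP) lies between the finger pads; the fingertips stand 14 mm ahead of it and the grasp point (between the pads) lies 5 mm behind it; z points along the fingers, y is the line along which they close (so a half turn about z gives the same grasp; the last joint's range is limited). The gripper opens to 87 mm and grips with 3 to 60 N. Pads are 19 mm wide; open, the fingers measure 117 mm over their backs; the gripper's body (75 mm by 190 mm) begins 51 mm behind the grasp point.
Start: joints at [-1.256, 0.321, -0.07, 1.45, 0.023, 1.371, -0.057], TCP at [0.193, 0.621, 0.237] pointing down, gripper open.
Joint ranges: [-2.86, 2.86], [-0.3, 2.09], [-1.38, 1.24], [0.06, 2.45], [-1.56, 4.7], [0.09, 2.05], [-2.69, 2.69]. Speed limits (rad/s): [2.57, 2.57, 3.14, 3.14, 3.14, 3.14, 3.14].

INTERFACE

Orientations are given as a rotation vector (axis times angle).
In Python, from bench import ctrl gives the robot as it stands.
- The arm moves only by the shell command python3 -m inch 'ROWS' [OPENING] [FORCE]. ROWS is JSON, a list of rows, each a list of 6 numbers: the shift along the world's x, y, z in mm, then the turn, a rotation vector about the world's x, y, z in degrees. In form: [[tx, ty, tz, rx, ry, rz], ...]. A call has 1 to 20 rows; each row is the pose to reach, as a shift and turn from the pose commanded when the call began; what a row does not reach only later rows make up. A row lasts 1/8 s, in which the tool goes at most 62.5 mm and 10.7 degrees, less where a joint would pass 70% of its speed; a pose out of reach is approached as far as the arm can. A call with a gripper value outside its range is refused whole. OPENING is the finger opening in mm, from 0 to 87, set as the call begins (- or left out, the last holds). The fingers move at their own pace and stop on an object; FORCE is the grip in N (left out, the last holds). Time passes only in rows, so rows that repeat a pose let the fingers close. It gives the time, the measured TCP pose, the force, the opening and the grip force at its end, in the units of the state.
- ctrl.get_state(): the state, without advancing time (a new reading comes with each control period).
- ctrl.get_image(name): name is "side" or "top" or "wrist"; returns (picture, depth): 480x640x3 uint8, red, green, blue; 480x640 float32, m along the optical axis (not along the pixel's ray), 0 where there is no reading.
- ctrl.camera_params(name): a dict with "mtx" (3x3 intrinsics, pixels), "dist_coeffs" ([k1, k2, p1, p2, k3] as OpenCV has them; the pictures are not rectified), "T" (4x4, takes a point from camera to world coordinates). Camera axes: x right, y down, z forward; pixel columns grow to the right and rows downward; lengths in m; the calibration is good to about 2 mm. A picture is of the moment at which its call begins: read the wrist's pose just before it. camera_params takes no time and is no camera call; for the wrist camera it gives the pose at the moment of the call.
- ctrl.close_job(): hands the job in; it is judged then, once.
The state is a dict: "time": time; "joint_positions": joint angles; "qd": joint speeds; "joint_torque": joint torques, N m; "position": TCP position; "tool_rot": TCP orientation; "ft_force": force on the tool from outside, world axes, zero at the start; "torque": the same for the moment, N m; "grip_width": opening from 0.0 (shut) to 1.0 (fully open); "grip_force": force on a finger pad.
Only numpy, scipy, OpenCV 4.12 (cv2) and the standard library are available. Lean on these libraries where they do the work, as an engineer would, in place of code of your own. Each camera call takes 0.05 s, during which the arm holds its last target. There are 200 camera calls.

TASK

Weigh out the gravel for a moisture test: take the empty dish from the oven shelf, set it down in the middle of the balance's plate and press the tare key, then with the scoop move every stone from the sample pan into the dish while it stands on the balance; the fingers must not touch the stones. Then stand the scoop back on its rubber mat, and carry the full dish level back onto the oven shelf. Leave the two jars and the brush where they are.

Things in the scene. Friction and masses are not known exactly. Their poses are not given: they have to be found in the camera images.
- dish: Moisture dish: open square aluminium dish, 136 x 136 mm outside, 48 mm high, walls and bottom 3 mm, about 160 g, loose. Origin: centre of its underside, z up. A black bar handle stands out from one side along the dish's -x: 60 mm long, 14 mm wide (y), 18 mm high, its middle at x = -98 mm, 37 mm above the underside; pinch it across its width from above.
- plate (a point): Centre of the upper face of the steel plate, 160 x 160 mm, of the fixed laboratory balance, 58 mm above the bench; it does not sink. Axes: z up, -x towards the balance's front with display and keys. The white housing is 250 mm deep (x), 200 mm wide (y), 42 mm high; its centre lies 35 mm from here along -x.
- tare_top (a point): Centre of the top of the tare key: the round grey key, 22 mm in diameter, in a round white collar on the front right corner of the balance (on the balance's -x, -y side), about 55 mm above the bench. It is pressed straight down.
- tare (a joint): Travel of the tare key: 0 released, 0.005 m fully down (about 4 N); a spring returns it.
- shelf: Oven shelf: flat square aluminium sheet with slots, 210 x 210 mm, 6 mm thick, without a rim, lying on the bench, fixed. Origin: centre of its underside, z up.
- pan: Sample pan: long narrow open steel pan, fixed to the bench; 308 mm long over all (its x), 86 mm wide (its y), 39 mm high, walls and floor 3 mm thick. Inside, the floor is 270 x 80 mm and the pan is 36 mm deep; the long walls are upright, the two end walls lean outwards by 25 degrees. Origin: centre of its underside, z up. The gravel lies on its floor, at the start all in the two thirds towards the pan's +x end.
- scoop: Square-nosed steel scoop, about 170 g, standing by itself on its flat bottom. Origin: centre of its underside, z up. The blade is 72 mm long (x), 70 mm wide (y), 2 mm thick (1.2 mm at the lip), open at the front (+x, lip at x = 36 mm); side walls 34 mm high, sloping to 9 mm at the front; rear wall 34 mm high at x = -36 mm, with a neck behind it that carries a raised rubber grip.
- scoop_grip (a point): Middle of the scoop's rubber grip, 40 mm behind the blade's centre and 80 mm above the underside of the blade. The grip is a level bar 95 mm long (along the scoop's x), 14 mm wide (y) and 28 mm high (z); pinch it firmly across its width from above; a hard push at the lip can turn the scoop a little in the grip.
- mat: Grey ribbed rubber mat, 200 mm (its x) by 110 mm (its y), 3 mm thick, lying fixed on the bench; the scoop's place. Origin: centre of its underside, z up.
- jar_a: White lidded plastic jar, 72 mm across and 85 mm high, loose, not part of the job. Origin: centre of its underside.
- jar_b: White lidded plastic jar like the other, loose, not part of the job. Origin: centre of its underside.
- brush: Bench brush with a wooden handle, lying on the bench behind the balance, not part of the job. Origin: under its middle.
- stone0: One piece of gravel: a rounded grey stone about 25 mm across and 17 mm thick, 13 g, loose; origin in its middle. From 6 to 10 stones are present; the others are absent (None).
- stone1: One piece of gravel: a rounded grey stone about 25 mm across and 17 mm thick, 13 g, loose; origin in its middle. From 6 to 10 stones are present; the others are absent (None).
- stone2: One piece of gravel: a rounded grey stone about 25 mm across and 17 mm thick, 13 g, loose; origin in its middle. From 6 to 10 stones are present; the others are absent (None).
- stone3: One piece of gravel: a rounded grey stone about 25 mm across and 17 mm thick, 13 g, loose; origin in its middle. From 6 to 10 stones are present; the others are absent (None).
- stone4: One piece of gravel: a rounded grey stone about 25 mm across and 17 mm thick, 13 g, loose; origin in its middle. From 6 to 10 stones are present; the others are absent (None).
- stone5: One piece of gravel: a rounded grey stone about 25 mm across and 17 mm thick, 13 g, loose; origin in its middle. From 6 to 10 stones are present; the others are absent (None).
- stone6: One piece of gravel: a rounded grey stone about 25 mm across and 17 mm thick, 13 g, loose; origin in its middle. From 6 to 10 stones are present; the others are absent (None).
- stone7: One piece of gravel: a rounded grey stone about 25 mm across and 17 mm thick, 13 g, loose; origin in its middle. From 6 to 10 stones are present; the others are absent (None).
- stone8: One piece of gravel: a rounded grey stone about 25 mm across and 17 mm thick, 13 g, loose; origin in its middle. From 6 to 10 stones are present; the others are absent (None).
- stone9: One piece of gravel: a rounded grey stone about 25 mm across and 17 mm thick, 13 g, loose; origin in its middle. From 6 to 10 stones are present; the others are absent (None).
- stone10: One piece of gravel: a rounded grey stone about 25 mm across and 17 mm thick, 13 g, loose; origin in its middle. From 6 to 10 stones are present; the others are absent (None).
- stone11: One piece of gravel: a rounded grey stone about 25 mm across and 17 mm thick, 13 g, loose; origin in its middle. From 6 to 10 stones are present; the others are absent (None).
Things that resemble listed ones, but are neither listed nor needed, are in the scene too. Of the things that look like the scoop, the smaller one is meant.

How it is judged:
By the outcome, as a careful person would: the job done as asked, in the order asked, and still so for the second after the job is handed in, with the robot touching nothing.
Of stone0, stone1, stone2, stone3, stone4, stone5, stone6, stone7, stone8, stone9 only 4 to 8 are there at a start; the rules pass over those that are not, and their reading is None.
At some moment in a run one of scoop, stone1, stone4, stone7 may be knocked a few centimetres aside while the robot is not near it.
It also fails if it takes over 210 s, if anything falls off the work surface, if the arm or the gripper's body presses on something with over 40 N, if the wrist force passes 120 N, or if a joint passes its speed limit or range.

## Working session

There is one attempt and no reset: what is moved stays moved. The work goes in short steps, Python scripts to look and compute and a shell command to move; the robot and the scene stay as the last step left them, time stands still between calls to the robot, and variables do not carry over. Pictures are saved under pics/ and viewed, at most 14 in all, crops included, and the job is handed in when it is done.

```bash
ls; mkdir -p pics
cat > h.py <<'E'
import numpy as np, cv2
from bench import ctrl
def grab(n, f=None):
    p=ctrl.camera_params(n); im,d=ctrl.get_image(n)
    if f: cv2.imwrite(f,im[:,:,::-1])
    return im,d,p
def cloud(d,p):
    h,w=d.shape; u,v=np.meshgrid(np.arange(w),np.arange(h))
    pts=np.stack([u,v],-1).reshape(-1,1,2).astype(np.float64)
    n=cv2.undistortPoints(pts,np.array(p["mtx"]),np.array(p["dist_coeffs"])).reshape(h,w,2)
    c=np.dstack([n*d[...,None],d]); T=np.array(p["T"])
    W=c@T[:3,:3].T+T[:3,3]; W[d<=0]=np.nan
    return W
def ray(p,uv,z):
    n=cv2.undistortPoints(np.array(uv,float).reshape(-1,1,2),np.array(p["mtx"]),np.array(p["dist_coeffs"])).reshape(-1,2)
    T=np.array(p["T"]); D=np.c_[n,np.ones(len(n))]@T[:3,:3].T; o=T[:3,3]
    return o+D*((z-o[2])/D[:,2])[:,None]
E
python3 - <<'E'
from h import *
for n in("top","side"):
    im,d,p=grab(n,f"pics/{n}0.png"); np.savez(f"{n}0.npz",im=im,d=d,T=p["T"],mtx=p["mtx"],dist_coeffs=p["dist_coeffs"])
    print(n,np.round(p["T"],3).tolist())
s=ctrl.get_state();print(s)
E
```

```text
pics
top [[-0.018, -0.99, 0.142, 0.365], [-1.0, 0.014, -0.024, -0.018], [0.022, -0.142, -0.99, 1.276], [0.0, 0.0, 0.0, 1.0]]
side [[0.825, -0.393, 0.406, -0.073], [-0.565, -0.592, 0.575, -0.882], [0.014, -0.704, -0.71, 1.119], [0.0, 0.0, 0.0, 1.0]]
{'time': 0.1, 'joint_positions': array([-1.25591709,  0.32177928, -0.0700831 ,  1.4515858 ,  0.02260413,
        1.37081603, -0.05689819]), 'qd': array([ 0.00054067, -0.00213928,  0.00088456, -0.00289899, -0.00071487,
        0.00126184,  0.0014949 ]), 'joint_torque': array([-3.49109187e-04, -4.92575848e+01, -4.06058980e-01, -3.13396847e+01,
       -6.43136096e-02,  3.95264919e-02,  6.95698509e-05]), 'position': array([0.19247401, 0.62033274, 0.23553465]), 'tool_rot': array([-4.70612157e-01, -3.10596995e+00,  2.81708028e-03]), 'ft_force': array([-0.62250311,  0.27649992,  0.36291302]), 'torque': array([0.04360448, 0.05402423, 0.00018364]), 'grip_force': 0.0, 'grip_width': 1.00197410361317}
```

View pics/top0.png

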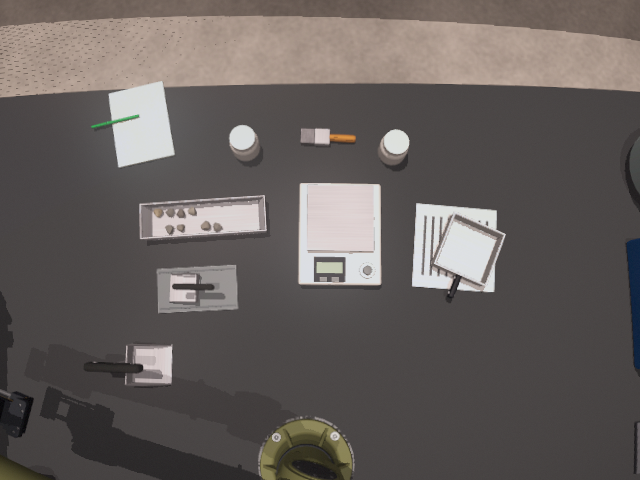

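View pics/side0.png

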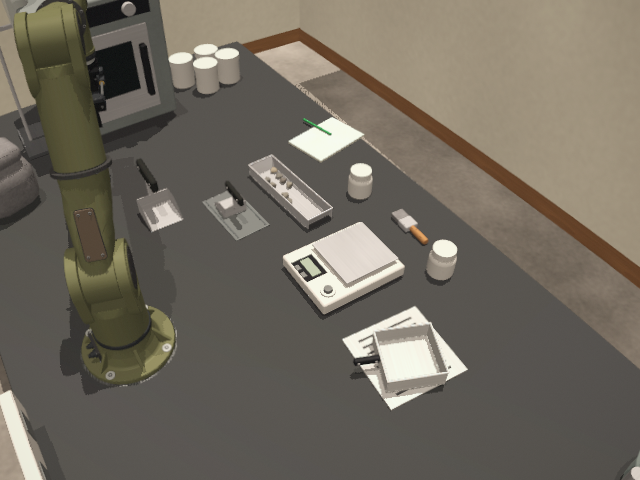

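Top view: dish on shelf at about (470,250) with its handle at (455,287), balance plate (340,217), tare key (367,270), pan (203,218) with 7 stones towards the left, which is world +y. The small scoop is on its mat at (190,288) with its grip at (193,287). The side view agrees. Next I measure.

```bash
cat > m1.py <<'E'
from h import *
z=np.load("top0.npz"); im,d=z["im"],z["d"]; W=cloud(d,z)
Z=W[...,2]
def box(m,name):
    q=W[m]; q=q[~np.isnan(q).any(1)]
    r=cv2.minAreaRect(q[:,:2].astype(np.float32)*1000); print(name,len(q),"c",np.round(r[0],1),"sz",np.round(r[1],1),"ang",round(r[2],1),"z",np.round(np.median(q[:,2])*1000,1))
def reg(u0,u1,v0,v1):
    m=np.zeros(Z.shape,bool); m[v0:v1,u0:u1]=1; return m
g=im.mean(2)
print("bench z",np.nanmedian(Z[reg(270,290,100,300)])*1000)
R=reg(405,510,198,300)
box(R&(g>150)&(Z<.02),"shelf")
box(R&(Z>.04)&(g>90),"dish rim"); box(R&(Z>.025)&(g<60),"handle")
box(reg(296,384,180,290)&(Z>.03),"housing"); box(reg(296,384,180,290)&(Z>.052)&(g<225),"plate?")
box(reg(355,380,262,280)&(g<140)&(Z>.04),"tare")
box(reg(130,275,190,245)&(Z>.028),"pan rim")
box(reg(150,245,258,318)&(Z<.008)&(g>70),"mat")
box(reg(150,245,258,318)&(Z>.07),"grip"); box(reg(150,245,258,318)&(g>150),"blade")
box(reg(220,265,115,165)&(Z>.07),"jarA");box(reg(375,415,120,170)&(Z>.07),"jarB")
# stones
hsv=cv2.cvtColor(im,cv2.COLOR_RGB2HSV)
m=(reg(146,262,203,238)&(g<150)).astype(np.uint8)
k,l,st,c=cv2.connectedComponentsWithStats(m)
for i in range(1,k):
    if st[i,4]>20: print("st",c[i].round(),st[i,4],np.round(np.nanmean(W[l==i],0)*1000))
E
python3 m1.py
python3 - <<'E'
import cv2
i=cv2.imread('pics/top0.png'); cv2.imwrite('pics/c1.png',cv2.resize(i[180:320,130:290],None,fx=5,fy=4.2857,interpolation=cv2.INTER_CUBIC))
E
```

```text
bench z 0.17955569413552475
shelf 5302 c [ 522.6 -394.7] sz [234.9 212.7] ang 84.6 z 7.6
dish rim 651 c [ 491.1 -397.7] sz [142.1 192.3] ang 66.2 z 54.2
handle 118 c [ 424.3 -365.3] sz [14.2 59.3] ang 63.2 z 50.9
housing 8348 c [558.6 -93.3] sz [201.1 251.6] ang 88.5 z 54.3
plate? 4400 c [566.6 -92.2] sz [159.6 216.6] ang 88.0 z 58.1
tare 10 c [ 464.3 -150.6] sz [19.6 10.9] ang 19.0 z 54.0
pan rim 829 c [603.1 242.6] sz [ 90.8 312.1] ang 2.8 z 39.1
mat 5182 c [433.7 262.7] sz [239.5 147.1] ang 89.6 z 1.3
grip 271 c [430.3 250.9] sz [94.6 14.4] ang 87.4 z 95.0
blade 905 c [430.4 261.2] sz [107.4 197.5] ang 2.9 z 3.5
jarA 542 c [787.9 140.6] sz [60.5 63.8] ang 80.7 z 85.0
jarB 555 c [ 771.9 -231.4] sz [62.4 62.9] ang 32.2 z 85.4
st [184. 211.] 901 [623. 294.  12.]
st [206. 226.] 73 [584. 237.  15.]
st [217. 227.] 61 [580. 209.  13.]
st [170. 229.] 64 [577. 328.  15.]
st [181. 228.] 49 [581. 301.  11.]
st [226. 235.] 375 [561. 187.  11.]
```

View pics/c1.png

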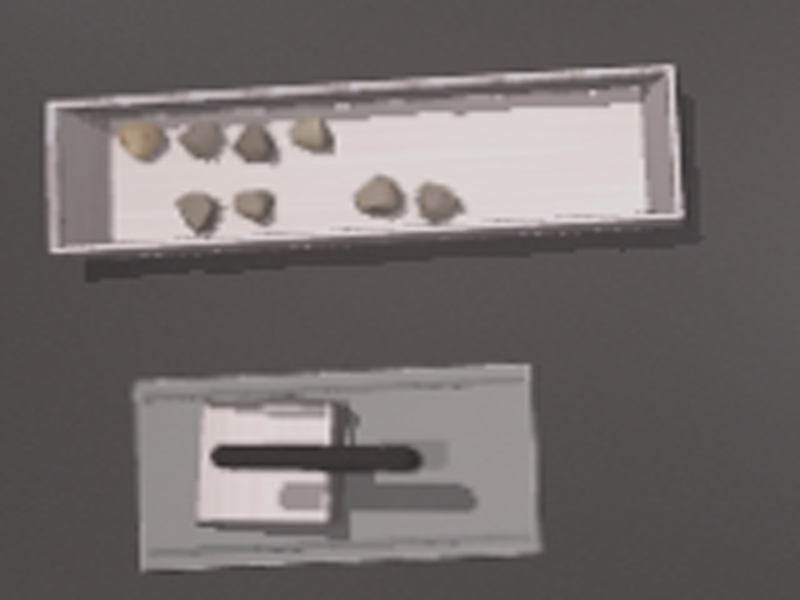

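The enlarged crop shows 8 stones. The scoop lip faces left (+y), towards the stone end, and its neck faces -y. I start moving towards the dish handle and refine the tare key and mat on the way.

```bash
python3 -m inch '[[408,-520,65,0,0,0],[408,-520,65,0,0,0],[408,-520,65,0,0,0],[408,-520,65,0,0,0],[408,-520,65,0,0,0],[408,-520,65,0,0,0],[408,-520,65,0,0,0],[408,-520,65,0,0,0],[408,-520,65,0,0,0],[408,-520,65,0,0,0],[408,-520,65,0,0,0],[243,-991,-95,0,0,-9.5],[243,-991,-95,0,0,-9.5],[243,-991,-95,0,0,-9.5],[243,-991,-95,0,0,-9.5],[243,-991,-95,0,0,-9.5],[243,-991,-95,0,0,-9.5],[243,-991,-95,0,0,-9.5],[243,-991,-95,0,0,-9.5],[243,-991,-95,0,0,-9.5]]' 60
cat >> h.py <<'E'
from scipy.spatial.transform import Rotation as R
def st():
    s=ctrl.get_state(); r=R.from_rotvec(s["tool_rot"]).as_matrix()
    print("t",round(s["time"],1),"pos",np.round(s["position"]*1000,1),"tool y az",round(np.degrees(np.arctan2(r[1,1],r[0,1])),1),"tool z",np.round(r[:,2],3),"F",np.round(s["ft_force"],1),"w",round(s["grip_width"]*87,1),"gf",round(s["grip_force"],1),"q",np.round(s["joint_positions"],2))
    return s
E
python3 - <<'E'
from h import *
st()
z=np.load("top0.npz");im=z["im"];g=im.mean(2)
s=g[258:284,352:384];m=(s<130).astype(np.uint8)
k,l,t,c=cv2.connectedComponentsWithStats(m)
for i in range(1,k): print(t[i],ray(z,c[i]+[352,258],.055)*1000)
hsv=cv2.cvtColor(im,cv2.COLOR_RGB2HSV)
m=np.zeros(g.shape,np.uint8);m[255:320,145:250]=(g[255:320,145:250]>78)
cs,_=cv2.findContours(m,cv2.RETR_EXTERNAL,cv2.CHAIN_APPROX_NONE); c=max(cs,key=cv2.contourArea)
print("mat",cv2.minAreaRect((ray(z,c.reshape(-1,2),.003)[:,:2]*1000).astype(np.float32)))
W=cloud(z["d"],z)
for nm,sl,hh in(("dish",(slice(205,300),slice(425,510)),(.048,.06)),):
    q=W[sl].reshape(-1,3);gg=g[sl].ravel();q=q[(q[:,2]>hh[0])&(q[:,2]<hh[1])&(gg>110)];print(nm,cv2.minAreaRect((q[:,:2]*1000).astype(np.float32)))
E
```

```text
time: 2.6
position: [0.4321, -0.3737, 0.1403]
tool_rot: [-0.735, -3.052, 0.002]
ft_force: [0.1, -0.2, 0.6]
grip_width: 0.69
grip_force: 0.0
t 2.6 pos [ 432.1 -373.7  140.3] tool y az 62.9 tool z [-0.003 -0.001 -1.   ] F [ 0.1 -0.2  0.6] w 60.0 gf 0.0 q [ 0.01  0.27  0.76  1.79 -0.2   1.16  1.93]
[29  0  3 26 78] [[ 463.71989476 -190.1337777    55.        ]]
[11 12  6  5  7] [[ 459.51670876 -149.79344141   55.        ]]
mat ((434.32586669921875, 261.042724609375), (260.8453063964844, 157.98910522460938), 89.29883575439453)
dish ((492.27593994140625, -398.23284912109375), (142.07508850097656, 189.69924926757812), 66.17375183105469)
```

```bash
python3 -m inch '[[3,3,-50,0,0,0],[3,3,-100,0,0,0],[3,3,-102,0,0,0],[3,3,-102,0,0,0]]' 60; python3 -m inch '[[0,0,0,0,0,0],[0,0,0,0,0,0],[0,0,0,0,0,0],[0,0,0,0,0,0],[0,0,0,0,0,0],[0,0,0,0,0,0]]' 0 60; python3 -c "
from h import *
st()"
```

```text
time: 3.1
position: [0.4391, -0.3679, 0.0408]
tool_rot: [0.726, 3.055, -0.001]
ft_force: [0.1, -0.8, 2.1]
grip_width: 0.687
grip_force: 0.0
time: 3.85
position: [0.4385, -0.3673, 0.0396]
tool_rot: [0.726, 3.056, -0.0]
ft_force: [-0.1, -0.7, 0.6]
grip_width: 0.149
grip_force: 60.0
t 3.9 pos [ 438.5 -367.3   39.6] tool y az 63.3 tool z [ 0. -0. -1.] F [-0.1 -0.7  0.6] w 13.0 gf 60.0 q [ 0.06  0.4   0.71  1.88 -0.31  0.97  2.01]
```

```bash
python3 -m inch '[[0,0,10,0,0,0],[0,0,30,0,0,0],[0,0,60,0,0,0],[0,0,90,0,0,3],[10,30,100,0,0,8],[20,70,105,0,0,14],[32,120,105,0,0,20],[45,170,105,0,0,25],[58,220,105,0,0,25.2],[68,262,105,0,0,25.2],[71,275,105,0,0,25.2],[71,275,105,0,0,25.2],[71,275,105,0,0,25.2],[71,275,105,0,0,25.2]]'
python3 - <<'E'
from h import *
st(); im,d,p=grab("top","pics/t2.png"); W=cloud(d,p); g=im.mean(2)
a=grab("side","pics/s2.png")[0]
Z=W[...,2]
s=np.zeros(Z.shape,bool); s[150:300,280:400]=1
m=s&(Z>.15)&(Z<.175)&(g>90); q=W[m]; print(len(q),np.nanpercentile(q,[1,99],axis=0)*1000)
print(cv2.minAreaRect((q[:,:2]*1000).astype(np.float32)))
cv2.imwrite("pics/c2.png",np.hstack([cv2.resize(im[150:300,280:440],(400,375)),cv2.resize(a[180:420,200:456],(400,375))])[:,:,::-1])
E
```

```text
time: 5.6
position: [0.5093, -0.094, 0.1447]
tool_rot: [0.047, 3.141, -0.001]
ft_force: [-0.4, -0.4, -0.4]
grip_width: 0.157
grip_force: 60.0
t 5.6 pos [509.3 -94.  144.7] tool y az 88.3 tool z [ 0. -0. -1.] F [-0.4 -0.4 -0.4] w 13.6 gf 60.0 q [-0.36  0.11  0.52  1.91 -0.06  1.14  1.73]
372 [[ 525.98520675 -168.71631645  151.04259749]
 [ 665.02688934  -27.4525109   164.82603907]]
((594.268798828125, -97.88229370117188), (140.3463592529297, 140.61305236816406), 88.68505859375)
```

View pics/c2.png

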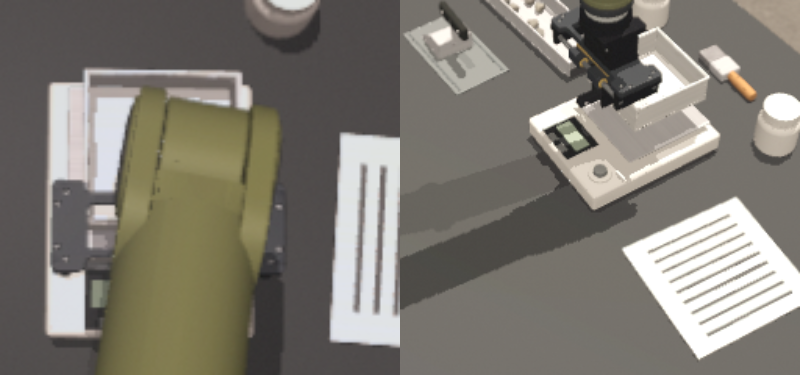

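The dish is held level over the plate, with its rim centre about 4 mm short in y. I lower it with that correction and release.

```bash
python3 -m inch '[[0,3.5,-20,0,0,0],[0,3.5,-40,0,0,0],[0,3.5,-48,0,0,0],[0,3.5,-51,0,0,0],[0,3.5,-53,0,0,0],[0,3.5,-53,0,0,0]]'; python3 -c "
from h import *
st()"
```

```text
time: 6.45
position: [0.51, -0.0888, 0.0921]
tool_rot: [0.042, 3.14, 0.0]
ft_force: [0.6, -0.1, -0.4]
grip_width: 0.156
grip_force: 60.0
t 6.5 pos [510.  -88.8  92.1] tool y az 88.5 tool z [ 0.001  0.    -1.   ] F [ 0.6 -0.1 -0.4] w 13.6 gf 60.0 q [-0.35  0.17  0.51  1.96 -0.1   1.03  1.75]
```

```bash
python3 -m inch '[[0,-1.5,-1,0,0,0],[0,-1.5,-2,0,0,0],[0,-1.5,-2,0,0,0]]'; python3 -m inch '[[0,0,0,0,0,0],[0,0,0,0,0,0],[0,0,0,0,0,0]]' 34; python3 -m inch '[[0,0,20,0,0,0],[0,0,55,0,0,0],[0,0,90,0,0,0],[-30,0,130,0,0,0],[-60,0,130,0,0,0],[-90,0,130,0,0,0],[-90,0,130,0,0,0]]' 0
python3 - <<'E'
from h import *
st(); im,d,p=grab("wrist","pics/w3.png"); W=cloud(d,p);np.savez("w3.npz",W=W,im=im)
im,d,p=grab("top","pics/t3.png"); W=cloud(d,p); g=im.mean(2);Z=W[...,2]
s=np.zeros(Z.shape,bool); s[150:300,280:400]=1
m=s&(Z>.098)&(Z<.115)&(g>90); q=W[m]; print(len(q),cv2.minAreaRect((q[:,:2]*1000).astype(np.float32)))
E
```

```text
time: 6.82
position: [0.5103, -0.0896, 0.0915]
tool_rot: [0.041, 3.14, 0.002]
ft_force: [-3.8, 2.7, 9.6]
grip_width: 0.155
grip_force: 60.0
time: 7.2
position: [0.5096, -0.0903, 0.0895]
tool_rot: [0.042, 3.141, -0.0]
ft_force: [-0.4, 1.0, 0.2]
grip_width: 0.363
grip_force: 0.0
time: 8.07
position: [0.4183, -0.0903, 0.2196]
tool_rot: [0.042, 3.141, 0.002]
ft_force: [1.1, 0.4, -0.8]
grip_width: 0.006
grip_force: 0.0
t 8.1 pos [418.3 -90.3 219.6] tool y az 88.4 tool z [ 0.001  0.001 -1.   ] F [ 1.1  0.4 -0.8] w 0.5 gf 0.0 q [-0.39 -0.19  0.48  2.    0.09  1.31  1.61]
529 ((595.563720703125, -93.26202392578125), (139.64306640625, 140.04627990722656), 89.08905029296875)
```

View pics/w3.png

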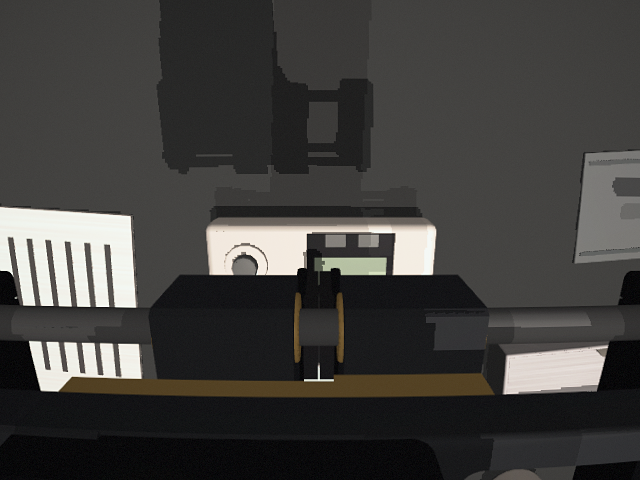

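The wrist view shows the key at about (244,266) in its white collar, partly above the gripper. I locate it by ray and depth.

Run:
```python
from h import *
z=np.load("w3.npz");W,im=z["W"]*1000,z["im"]; p=ctrl.camera_params("wrist")
print(W[264,238:252:4].round(1).tolist())
g=im.mean(2)
# dark ring/key pixels inside housing
m=np.zeros(g.shape,bool); m[240:274,222:268]=1
k=m&(g<200)&(g>60)&(W[...,2]>50); q=W[k]; print(len(q),np.nanmean(q,0),np.nanpercentile(q,[1,99],axis=0))
a=np.zeros(g.shape,bool);a[215:274,205:300]=1; hp=W[a&(W[...,2]>38)]; print(np.nanmin(hp[:,0]),np.nanmin(hp[:,1]))
print(ray(p,[[244,266],[224,266],[267,266],[245,244]],.053)*1000)
z=np.load("top0.npz");W=cloud(z["d"],z)*1000
zz=W[258:284,352:384]; q=zz[(zz[...,2]>48)&(zz[...,2]<57)]
import sys
print(np.round(zz[::3,::3,2]).tolist())
```

```text
[[459.4, -157.9, 56.4], [459.8, -154.8, 55.5], [460.1, -151.5, 55.0], [460.3, -148.3, 54.6]]
334 [ 462.13830178 -153.87965512   54.5202878 ] [[ 455.03506671 -164.05645429   52.21594335]
 [ 468.46429068 -144.30884309   56.38639331]]
407.6203523739362 -187.56190384772188
[[ 464.4762067  -153.83868478   53.        ]
 [ 464.06117801 -170.76666805   53.        ]
 [ 464.9658295  -134.45415915   53.        ]
 [ 445.15715036 -151.49511648   53.        ]]
[[47.0, 43.0, 42.0, 42.0, 39.0, 39.0, 45.0, 44.0, 43.0, 40.0, 1.0], [42.0, 40.0, 41.0, 43.0, 41.0, 40.0, 37.0, 48.0, 44.0, 44.0, -2.0], [44.0, 38.0, 41.0, 44.0, 45.0, 42.0, 49.0, 43.0, 47.0, 42.0, 4.0], [43.0, 43.0, 41.0, 47.0, 56.0, 49.0, 55.0, 43.0, 41.0, 42.0, -0.0], [39.0, 42.0, 41.0, 46.0, 58.0, 53.0, 52.0, 48.0, 42.0, 46.0, -0.0], [43.0, 45.0, 37.0, 48.0, 46.0, 56.0, 58.0, 44.0, 39.0, 44.0, 1.0], [37.0, 41.0, 40.0, 40.0, 44.0, 48.0, 43.0, 40.0, 40.0, 48.0, -1.0], [37.0, 41.0, 42.0, 44.0, 48.0, 41.0, 40.0, 43.0, 44.0, 40.0, 5.0], [40.0, 38.0, 40.0, 42.0, 40.0, 44.0, 44.0, 44.0, 41.0, 39.0, -2.0]]
```

```bash
python3 -m inch '[[20,-30,-50,0,0,0],[45,-62,-100,0,0,0],[45,-62,-140,0,0,0],[45,-62,-140,0,0,0],[45,-62,-140,0,0,0]]' 0
python3 - <<'E'
from h import *
st()
z=np.load("w3.npz");W,im=z["W"]*1000,z["im"]
r=np.hypot(W[...,0]-463,W[...,1]+152.5); a=np.zeros(r.shape,bool);a[225:274,210:290]=1
for lo in range(0,28,3):
    q=W[a&(r>=lo)&(r<lo+3)]; print(lo,len(q),np.median(q[:,2]).round(1), np.median(im[a&(r>=lo)&(r<lo+3)].mean(1)))
E
```

```text
time: 8.8
position: [0.4657, -0.1522, 0.0807]
tool_rot: [0.041, 3.14, -0.001]
ft_force: [0.5, -0.5, 0.3]
grip_width: 0.006
grip_force: 0.0
t 8.8 pos [ 465.7 -152.2   80.7] tool y az 88.5 tool z [ 0.001 -0.001 -1.   ] F [ 0.5 -0.5  0.3] w 0.5 gf 0.0 q [-0.32  0.13  0.63  2.04 -0.09  1.    1.89]
0 38 54.7 124.0
3 114 54.7 124.33333333333333
6 208 54.0 117.0
9 204 46.4 226.83333333333331
12 217 45.7 235.33333333333334
15 329 44.8 231.66666666666666
18 307 41.9 233.66666666666666
21 341 41.9 233.66666666666666
24 390 41.8 233.33333333333334
27 440 41.7 232.83333333333331
```

```bash
python3 -m inch '[[-2,0,-10,0,0,0],[-2,0,-13,0,0,0],[-2,0,-16,0,0,0],[-2,0,-17,0,0,0],[-2,0,-17,0,0,0]]'; python3 -c "
from h import *
st()"
```

```text
time: 9.43
position: [0.4633, -0.1519, 0.0643]
tool_rot: [0.042, 3.14, 0.002]
ft_force: [-3.3, 1.3, 12.3]
grip_width: 0.002
grip_force: 6.5
t 9.4 pos [ 463.3 -151.9   64.3] tool y az 88.5 tool z [ 0.001  0.001 -1.   ] F [-3.3  1.3 12.3] w 0.2 gf 6.5 q [-0.32  0.15  0.62  2.06 -0.11  0.96  1.91]
```

Key pressed fully (12 N against the stop). I release it, back off, turn, and re-check the scoop on the way.

```bash
python3 -m inch '[[0,0,20,0,0,0],[0,0,60,0,0,0],[0,20,120,0,0,-10],[0,60,170,0,0,-20],[0,110,175,0,0,-30],[0,150,175,0,0,-40],[0,150,175,0,0,-50],[0,150,175,0,0,-60],[0,150,175,0,0,-70],[0,150,175,0,0,-80],[0,150,175,0,0,-91],[0,150,175,0,0,-91],[0,150,175,0,0,-91]]' 50
cat > sc.py <<'E'
from h import *
def scoop(f=None):
    im,d,p=grab("top",f); W=cloud(d,p)*1000; g=im.mean(2)
    m=(W[...,2]>80)&(W[...,2]<110)&(g<80)&(W[...,0]>330)&(W[...,0]<520)&(W[...,1]>140)&(W[...,1]<380)
    r=cv2.minAreaRect(W[m][:,:2].astype(np.float32)); print("grip",m.sum(),r,np.median(W[m][:,2]))
    return im,W,p
if __name__=="__main__": st(); scoop("pics/t4.png")
E
python3 sc.py
```

```text
time: 11.05
position: [0.4625, -0.0023, 0.2376]
tool_rot: [2.267, 2.175, -0.0]
ft_force: [0.4, 0.4, 1.1]
grip_width: 0.574
grip_force: 0.0
t 11.1 pos [462.5  -2.3 237.6] tool y az -2.4 tool z [ 0. -0. -1.] F [0.4 0.4 1.1] w 49.9 gf 0.0 q [-0.46 -0.1   0.38  1.9   0.04  1.33 -0.13]
grip 229 ((429.3514404296875, 250.84710693359375), (94.2929458618164, 13.624515533447266), 89.4061508178711) 95.62943557513725
```

```bash
python3 -m inch '[[-5,60,0,0,0,0],[-12,120,0,0,0,0],[-22,180,-10,0,0,0],[-32.5,240,-30,0,0,0],[-32.5,253,-80,0,0,0],[-32.5,253,-130,0,0,0],[-32.5,253,-155,0,0,0],[-32.5,253,-159,0,0,0],[-32.5,253,-159,0,0,0]]' 50;  python3 -m inch '[[0,0,0,0,0,0],[0,0,0,0,0,0],[0,0,0,0,0,0],[0,0,0,0,0,0],[0,0,0,0,0,0]]' 0 60; python3 -c "
from h import *
st()"
```

```text
time: 12.22
position: [0.4307, 0.2512, 0.0794]
tool_rot: [2.269, 2.172, 0.002]
ft_force: [-0.0, 0.8, -0.3]
grip_width: 0.575
grip_force: 0.0
time: 12.85
position: [0.4301, 0.2509, 0.0787]
tool_rot: [-2.27, -2.172, -0.0]
ft_force: [-1.2, -1.0, 1.5]
grip_width: 0.154
grip_force: 59.8
t 12.8 pos [430.1 250.9  78.7] tool y az -2.5 tool z [ 0.  0. -1.] F [-1.2 -1.   1.5] w 13.4 gf 59.8 q [-0.68  0.14  0.11  2.01 -0.02  0.99 -0.61]
```

Scoop gripped. I lift it and refine the pan's axis and the stone positions.

```bash
python3 -m inch '[[0,0,20,0,0,0],[0,0,60,0,0,0],[40,-40,100,0,0,2],[90,-80,120,0,0,5.2],[140,-120,120,0,0,5.2],[170,-150,120,0,0,5.2],[170,-170,120,0,0,5.2],[170,-170,120,0,0,5.2]]'
cat > pan.py <<'E'
from h import *
def pan(f=None,n=3):
    Ws=[]
    for _ in range(n):
        im,d,p=grab("top",f); Ws.append(cloud(d,p)*1000)
    W=np.nanmean(Ws,0); g=im.mean(2); return im,W,g,p
C=np.array([603,242.6]);a=np.radians(92.75)
def loc(q): 
    d=q[...,:2]-C; return np.stack([d[...,0]*np.cos(a)+d[...,1]*np.sin(a),-d[...,0]*np.sin(a)+d[...,1]*np.cos(a)],-1)
if __name__=="__main__":
    st(); im,W,g,p=pan("pics/t5.png",4)
    # subpixel-ish: bright rim ray-cast at z=.039
    h,w=g.shape;u,v=np.meshgrid(np.arange(w),np.arange(h))
    Pr=ray(p,np.stack([u,v],-1).reshape(-1,2),.039).reshape(h,w,3)*1000; L=loc(Pr)
    for s in range(-120,121,40):
        m=(abs(L[...,0]-s)<12)&(abs(L[...,1])<62); b=np.round(L[...,1][m]); gg=g[m]
        prof=[gg[abs(L[...,1][m]-y)<1.2].mean() if (abs(L[...,1][m]-y)<1.2).any() else 0 for y in range(-56,57,2)]
        print(s,np.round(prof).astype(int).tolist())
E
python3 pan.py
```

```text
time: 13.85
position: [0.5993, 0.0788, 0.1977]
tool_rot: [-2.172, -2.268, 0.003]
ft_force: [0.1, -0.1, -0.8]
grip_width: 0.152
grip_force: 59.9
t 13.8 pos [599.3  78.8 197.7] tool y az 2.5 tool z [-0.002 -0.001 -1.   ] F [ 0.1 -0.1 -0.8] w 13.2 gf 59.9 q [-0.42  0.25  0.29  1.63 -0.07  1.27 -0.07]
-120 [103, 103, 102, 102, 102, 102, 103, 103, 103, 103, 103, 103, 103, 103, 103, 103, 103, 103, 103, 102, 103, 104, 104, 104, 104, 104, 104, 104, 104, 104, 104, 104, 105, 104, 104, 104, 104, 105, 104, 104, 104, 104, 104, 104, 104, 104, 104, 104, 105, 104, 105, 105, 105, 105, 105, 105, 105]
-80 [109, 109, 109, 109, 109, 109, 109, 109, 109, 109, 109, 109, 109, 109, 110, 110, 110, 110, 110, 110, 110, 110, 110, 110, 110, 109, 110, 110, 110, 110, 110, 109, 109, 109, 110, 110, 110, 110, 109, 109, 110, 109, 110, 109, 109, 110, 110, 110, 110, 110, 110, 110, 110, 109, 110, 110, 110]
-40 [95, 94, 92, 93, 93, 95, 94, 92, 93, 93, 93, 93, 92, 92, 94, 93, 93, 93, 94, 97, 93, 97, 93, 93, 94, 93, 93, 93, 93, 93, 93, 93, 93, 93, 93, 95, 95, 94, 92, 93, 93, 93, 93, 92, 94, 97, 96, 99, 96, 98, 92, 92, 91, 90,
[... 411 characters left out ...]
 151, 158, 194, 205, 205, 206, 205, 205, 206, 193, 189, 171, 161, 162, 176, 170, 169, 169, 174, 184, 193, 204, 179, 196, 155, 101, 89, 67, 60, 59, 60]
80 [79, 80, 80, 80, 80, 94, 150, 176, 130, 87, 84, 86, 110, 130, 135, 135, 131, 134, 130, 122, 125, 122, 129, 135, 147, 145, 183, 201, 204, 203, 203, 203, 204, 204, 198, 192, 168, 141, 130, 133, 128, 129, 130, 131, 128, 145, 134, 171, 174, 198, 151, 100, 86, 68, 58, 58, 58]
120 [79, 79, 79, 79, 79, 93, 138, 176, 131, 86, 83, 85, 102, 120, 123, 125, 128, 133, 139, 142, 139, 151, 152, 157, 148, 162, 178, 175, 172, 172, 175, 174, 174, 174, 173, 172, 173, 173, 173, 170, 171, 190, 180, 180, 181, 181, 182, 179, 157, 196, 150, 98, 84, 64, 56, 56, 55]
```

```bash
python3 -m inch '[[10,30,-20,0,0,0.2],[10,30,-60,0,0,0.2],[10,30,-95,0,0,0.2],[10,30,-110,0,0,0.2],[10,30,-115,0,0,0.2],[10,30,-117,0,0,0.2],[10,30,-118,0,0,0.2],[10,30,-118,0,0,0.2]]'
python3 - <<'E'
from h import *
st(); grab("top","pics/t6.png"); grab("wrist","pics/w6.png"); im=grab("side","pics/s6.png")[0]
a=cv2.imread("pics/t6.png")[190:270,120:290]; b=im[130:270,220:370,::-1]
cv2.imwrite("pics/c6.png",np.hstack([cv2.resize(a,(400,400),interpolation=3),cv2.resize(b,(400,400),interpolation=3)]))
E
```

```text
time: 15.05
position: [0.6107, 0.1109, 0.0815]
tool_rot: [2.165, 2.276, 0.002]
ft_force: [-0.3, -0.6, -1.8]
grip_width: 0.158
grip_force: 59.9
t 15.1 pos [610.7 110.9  81.5] tool y az 2.9 tool z [ 0.002  0.    -1.   ] F [-0.3 -0.6 -1.8] w 13.7 gf 59.9 q [-0.44  0.38  0.26  1.71 -0.11  1.06 -0.09]
```

View pics/c6.png

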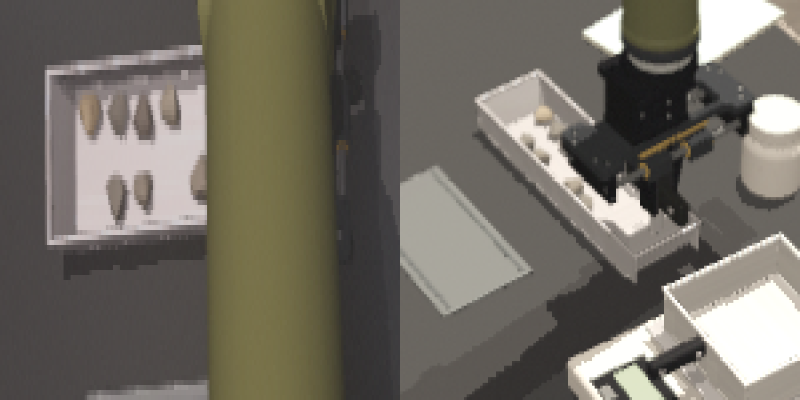

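View pics/w6.png

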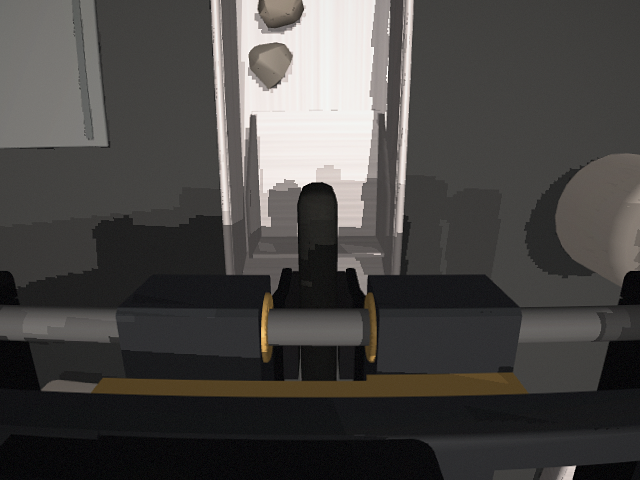

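The wrist view shows the scoop inside the pan, lip at row 112 (cols 252–386), with two stones ahead at (270,64) and (280,10). It sits about 1.5 mm towards +x, so I correct that and touch down.

```bash
python3 -m inch '[[-1.5,-2,-1,0,0,0],[-1.5,-2,-2,0,0,0],[-1.5,-2,-3,0,0,0],[-1.5,-2,-3,0,0,0]]'
python3 - <<'E'
from h import *
from pan import loc
st(); im,d,p=grab("wrist"); W=cloud(d,p)*1000; L=loc(W)
for r in (80,104,118,130,150):
    print(r,[(c,round(float(L[r,c,1]),1),round(float(W[r,c,2]),1)) for c in range(214,420,8)][:26])
print([ (r,round(float(L[r,300,0])),round(float(W[r,300,2]),1)) for r in range(60,240,12)])
E
```

```text
time: 15.7
position: [0.6092, 0.1087, 0.0788]
tool_rot: [2.165, 2.276, 0.002]
ft_force: [-1.7, -0.6, 5.1]
grip_width: 0.158
grip_force: 59.8
t 15.7 pos [609.2 108.7  78.8] tool y az 2.9 tool z [ 0.001  0.    -1.   ] F [-1.7 -0.6  5.1] w 13.7 gf 59.8 q [-0.44  0.38  0.26  1.72 -0.11  1.06 -0.09]
80 [(214, 55.9, 0.4), (222, 42.4, 40.4), (230, 41.3, 28.7), (238, 41.1, 9.4), (246, 38.0, 3.6), (254, 33.9, 2.6), (262, 29.5, 3.3), (270, 24.2, 11.9), (278, 20.5, 8.0), (286, 16.8, 2.4), (294, 12.5, 3.0), (302, 8.2, 2.6), (310, 4.0, 2.0), (318, -0.3, 3.1), (326, -4.6, 3.0), (334, -8.8, 2.0), (342, -13.1, 2.5), (350, -17.4, 2.0), (358, -21.6, 2.6), (366, -25.8, 3.0), (374, -30.1, 3.3), (382, -34.5, 2.1), (390, -38.6, 3.5), (398, -39.2, 22.9), (406, -39.7, 39.1), (414, -52.3, -0.3)]
104 [(214, 56.6, 0.5), (222, 42.9, 40.4), (230, 40.7, 33.4), (238, 40.8, 13.6), (246, 38.8, 1.7), (254, 34.1, 3.8), (262, 29.9, 2.8), (270, 25.5, 3.5), (278, 21.2, 3.1), (286, 16.8, 4.2), (294, 12.6, 2.6), (302, 8.2, 4.4), (310, 4.0, 2.9), (318, -0.3, 3.9), (326, -4.6, 2.7), (334, -8.9, 2.9), (342, -13.3, 2.6), (350,
[... 1191 characters left out ...]
30, 41.1, 36.7), (238, 41.0, 17.7), (246, 39.6, 2.3), (254, 33.2, 14.8), (262, 30.5, 3.9), (270, 26.0, 4.8), (278, 21.6, 5.0), (286, 17.2, 4.4), (294, 12.9, 3.8), (302, 8.4, 4.3), (310, 4.0, 5.3), (318, -0.4, 3.6), (326, -4.8, 4.1), (334, -9.1, 5.0), (342, -13.5, 4.2), (350, -17.9, 5.2), (358, -22.3, 4.2), (366, -26.7, 4.9), (374, -31.0, 5.4), (382, -33.2, 19.4), (390, -39.2, 8.6), (398, -38.8, 32.8), (406, -41.1, 39.9), (414, -54.3, -0.1)]
[(60, -30, 2.1), (72, -36, 3.5), (84, -42, 3.6), (96, -49, 3.5), (108, -55, 3.8), (120, -61, 4.0), (132, -67, 5.0), (144, -74, 4.9), (156, -80, 6.2), (168, -87, 6.1), (180, -94, 5.2), (192, -100, 4.9), (204, -89, 94.5), (216, -93, 95.1), (228, -97, 94.3)]
```

Pan walls read +40.8 and -39.1 and the blade edges ±33.3, so the scoop is centred to about 1 mm with the lip on the floor at 5 N. I start pushing.

```bash
python3 -m inch '[[-1,8,0,0,0,0],[-2,18,0,0,0,0],[-2,30,0,0,0,0],[-3,42,0,0,0,0],[-3.5,54,0,0,0,0],[-4,66,0,0,0,0],[-4.5,78,0,0,0,0],[-5.2,90,0,0,0,0],[-5.7,102,0,0,0,0],[-6.3,114,0,0,0,0],[-6.8,126,0,0,0,0],[-7.3,136,0,0,0,0],[-7.7,146,0,0,0,0],[-7.7,146,0,0,0,0]]'
python3 - <<'E'
from h import *
from pan import loc
s=st(); print(loc(s["position"]*1000)); im,d,p=grab("wrist","pics/w7.png")
E
```

```text
time: 17.5
position: [0.6017, 0.2564, 0.0788]
tool_rot: [2.163, 2.277, 0.004]
ft_force: [0.2, 1.1, 5.2]
grip_width: 0.157
grip_force: 59.9
t 17.5 pos [601.7 256.4  78.8] tool y az 2.9 tool z [ 0.002  0.001 -1.   ] F [0.2 1.1 5.2] w 13.7 gf 59.9 q [-0.61  0.44  0.21  1.62 -0.1   1.08 -0.32]
[13.87382052  0.65149463]
```

View pics/w7.png

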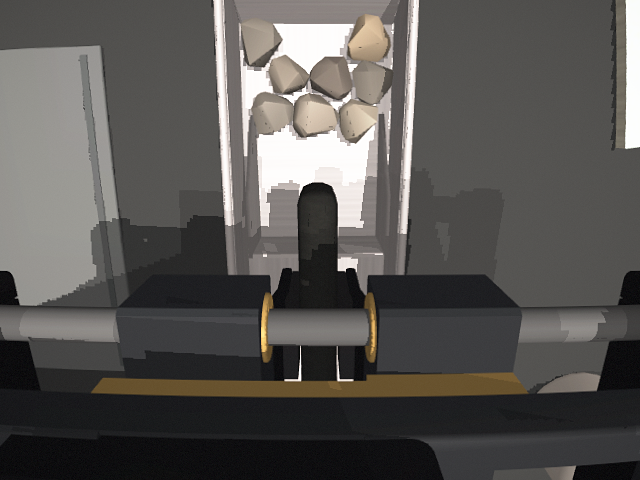

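All 8 stones are ahead of or riding on the lip: rows at 115 and 78, and two at (262,40) and (369,38). I continue slowly towards the end wall.

```bash
python3 -m inch '[[0,4,0,0,0,0],[-0.3,8,0,0,0,0],[-0.5,12,0,0,0,0],[-0.7,16,0,0,0,0],[-1,20,0,0,0,0],[-1.2,24,0,0,0,0],[-1.4,28,0,0,0,0],[-1.6,32,0,0,0,0],[-1.8,35,0,0,0,0],[-1.8,35,0,0,0,0]]'
python3 - <<'E'
from h import *
from pan import loc
s=st(); print(loc(s["position"]*1000)); im,d,p=grab("wrist","pics/w8.png")
E
```

```text
time: 18.8
position: [0.6, 0.2905, 0.0788]
tool_rot: [2.164, 2.276, 0.003]
ft_force: [0.7, -1.1, 5.3]
grip_width: 0.155
grip_force: 59.9
t 18.8 pos [600.  290.5  78.8] tool y az 2.9 tool z [ 0.002  0.001 -1.   ] F [ 0.7 -1.1  5.3] w 13.5 gf 59.9 q [-0.64  0.47  0.2   1.59 -0.1   1.09 -0.37]
[47.99987565  0.68012444]
```

View pics/w8.png

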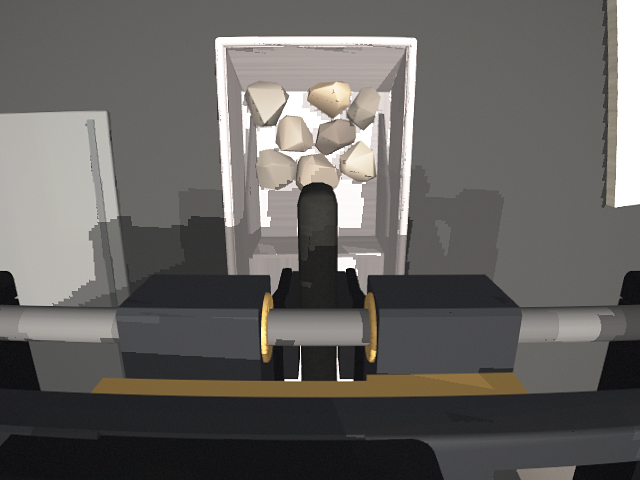

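Lip at about +124 mm along the pan. The front stones are at the foot of the end wall (row ~95). I push to the wall, then tilt lip-up along it.

```bash
python3 -m inch '[[0,3,0,0,0,0],[-0.3,6,0,0,0,0],[-0.5,8,0,0,0,0],[-0.5,9,0,0,0,0],[-0.3,5,0,5,0.2,0],[-0.2,2,-1.3,10,0.5,0],[0,-1,-3.1,15,0.7,0],[0,-3,-5.4,20,1,0],[0.2,-4.4,-8.2,25,1.2,0],[0.2,-5,-11.5,30,1.5,0],[0.2,-5,-11.5,30,1.5,0],[0.2,-5,-11.5,30,1.5,0]]'
python3 - <<'E'
from h import *
from pan import loc
s=st(); print(loc(s["position"]*1000)); im,d,p=grab("wrist","pics/w9.png")
E
```

```text
time: 20.35
position: [0.599, 0.2854, 0.0657]
tool_rot: [-1.873, -1.972, -0.501]
ft_force: [-0.3, -0.3, -1.6]
grip_width: 0.16
grip_force: 60.0
t 20.4 pos [599.  285.4  65.7] tool y az 2.9 tool z [-0.025  0.498 -0.867] F [-0.3 -0.3 -1.6] w 13.9 gf 60.0 q [-0.25  0.44  0.03  1.75 -0.66  0.97  0.22]
[42.91329272  1.93106752]
```

View pics/w9.png

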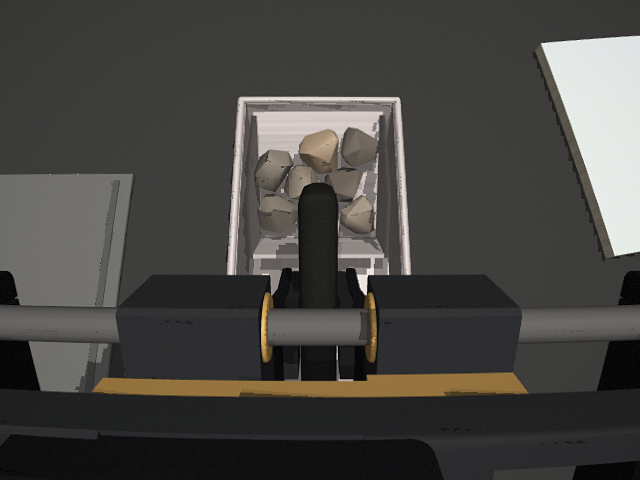

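All visible stones (7, with one under the grip) lie on the tilted blade. I lift and check that the pan is empty.

```bash
python3 -m inch '[[0,-1,10,0,0,0],[0,-1,22,0,0,0],[0,-2,40,0,0,0],[0,-5,62,0,0,0],[0,-10,85,0,0,0],[0,-20,110,0,0,0],[0,-40,130,0,0,0],[0,-65,150,0,0,0],[0,-90,165,0,0,0],[0,-105,170,0,0,0],[0,-105,170,0,0,0]]'
python3 - <<'E'
from h import *
st(); im=grab("wrist","pics/w10.png")[0]; s=grab("side","pics/s10.png")[0]
cv2.imwrite("pics/c10.png",np.hstack([cv2.resize(im[0:280,160:480],(400,350)),cv2.resize(s[60:270,200:440],(400,350),interpolation=3)])[:,:,::-1])
E
```

```text
time: 21.78
position: [0.5999, 0.1783, 0.2369]
tool_rot: [-1.876, -1.968, -0.504]
ft_force: [0.1, 0.3, -3.0]
grip_width: 0.157
grip_force: 60.0
t 21.8 pos [599.9 178.3 236.9] tool y az 2.7 tool z [-0.023  0.499 -0.866] F [ 0.1  0.3 -3. ] w 13.7 gf 60.0 q [-0.15  0.26  0.12  1.63 -0.58  1.31  0.18]
```

View pics/c10.png

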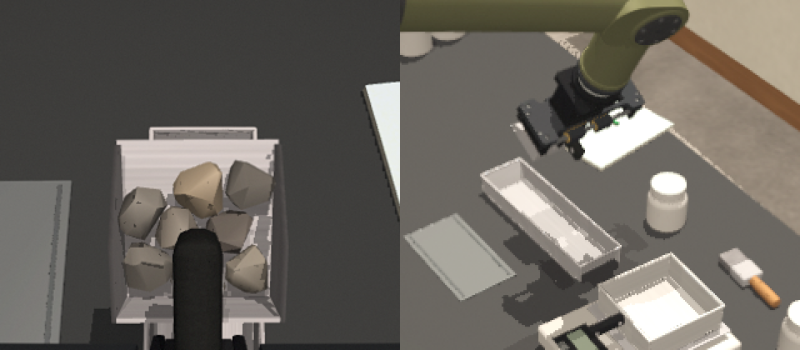

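All 8 stones are in the scoop (left) and the pan is empty (right). I carry the scoop over to the dish.

```bash
python3 -m inch '[[0,-10,0,0,0,0],[0,-30,0,0,0,0],[0,-60,0,0,0,0],[0,-95,0,0,0,0],[0,-130,0,0,0,0],[0,-165,0,0,0,0],[0,-200,0,0,0,0],[0,-235,0,0,0,0],[-1,-270,0,0,0,0],[-2,-305,0,0,0,0],[-3,-340,0,0,0,0],[-3,-370,0,0,0,0],[-3,-388,0,0,0,0],[-3,-397,-5,0,0,0],[-3,-399,-15,0,0,0],[-3,-399,-15,0,0,0],[-3,-399,-15,0,0,0]]'; python3 -c "
from h import *
st()"
```

```text
time: 24.0
position: [0.5966, -0.2178, 0.2212]
tool_rot: [-1.871, -1.97, -0.503]
ft_force: [-0.3, -0.3, -2.4]
grip_width: 0.154
grip_force: 60.0
t 24.0 pos [ 596.6 -217.8  221.2] tool y az 3.0 tool z [-0.026  0.501 -0.865] F [-0.3 -0.3 -2.4] w 13.4 gf 60.0 q [ 0.32  0.52  0.33  1.33 -0.56  1.67  0.73]
```

```bash
python3 -m inch '[[0,3,3.5,-10,-0.5,0],[0,12,10,-20,-1,0],[0,24,9,-30,-1.5,0],[0,38,6,-40,-2,0],[0,46,2,-45,-2.2,0],[0,54,-2.5,-50,-2.5,0],[0,54,-2.5,-50,-2.5,0]]'; python3 -c "
from h import *
st()"
```

```text
time: 24.88
position: [0.5963, -0.1601, 0.2177]
tool_rot: [1.972, 2.087, -0.346]
ft_force: [0.4, 0.2, -1.7]
grip_width: 0.158
grip_force: 60.0
t 24.9 pos [ 596.3 -160.1  217.7] tool y az 3.2 tool z [ 0.018 -0.338 -0.941] F [ 0.4  0.2 -1.7] w 13.8 gf 60.0 q [-0.29  0.22  0.36  1.67  0.28  1.23  0.03]
```

```bash
python3 -m inch '[[0,7,-4,-5,-0.2,0],[0,15,-7.5,-10,-0.5,0],[0,24,-8,-15,-0.7,0],[0,33,-9,-20,-1,0],[0,43,-10,-25,-1.2,0],[0,52,-11,-30,-1.5,0],[0,61,-12,-35,-1.7,0],[0,70,-14,-40,-2,0],[0,70,-14,-40,-2,0],[0,70,-14,-40,-2,0],[0,70,-14,-40,-2,0]]'
python3 - <<'E'
from h import *
st(); im=grab("wrist","pics/w11.png")[0]; s=grab("side","pics/s11.png")[0]
cv2.imwrite("pics/c11.png",np.hstack([cv2.resize(im[0:330,100:540],(400,300)),cv2.resize(s[160:330,260:460],(400,340),interpolation=3)[:300]])[:,:,::-1])
E
```

```text
time: 26.25
position: [0.5964, -0.0969, 0.2058]
tool_rot: [1.541, 1.613, -0.887]
ft_force: [-0.6, -1.9, -1.7]
grip_width: 0.156
grip_force: 60.0
t 26.2 pos [596.4 -96.9 205.8] tool y az 2.7 tool z [ 0.042 -0.865 -0.5  ] F [-0.6 -1.9 -1.7] w 13.6 gf 60.0 q [-0.66  0.45  0.33  1.76  0.85  1.44 -0.62]
```

View pics/c11.png

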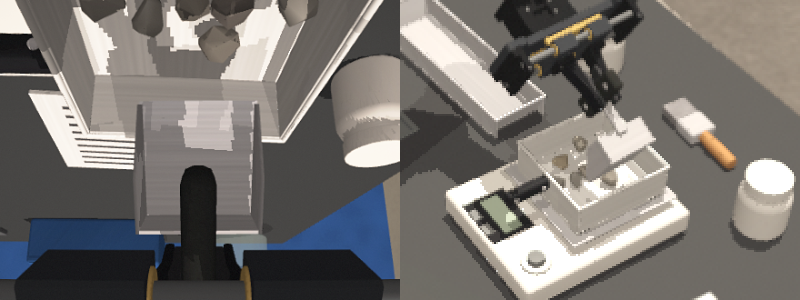

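Scoop empty, stones in the dish. I rise, level the scoop, and return to the mat.

```bash
python3 -m inch '[[0,0,20,0,0,0],[0,0,55,0,0,0],[0,0,100,10,0.5,0],[0,10,120,20,1,0],[-10,30,120,30,1.5,0],[-30,70,120,40,2,0],[-50,110,120,50,2.5,0],[-70,155,120,60,3,0],[-95,205,120,60,3,0],[-120,255,110,60,3,0],[-145,305,80,60,3,0],[-166,340,40,60,3,0],[-166,345,20,60,3,0],[-166,345,20,60,3,0],[-166,345,20,60,3,0]]'
python3 - <<'E'
from h import *
st(); im,d,p=grab("top","pics/t12.png"); W=cloud(d,p)*1000;g=im.mean(2)
m=np.zeros(g.shape,np.uint8);m[255:320,145:250]=(g[255:320,145:250]>78)
# mat edges by rays at z=3mm on its free sides
P=ray(p,np.stack(np.meshgrid(np.arange(640),np.arange(480)),-1).reshape(-1,2),.003).reshape(480,640,3)*1000
z=np.load("top0.npz"); g0=z["im"].mean(2)
for nm,G in(("t0",g0),):
  for yy in (185,200,330,340,350):
    mm=abs(P[...,1]-yy)<2.5; mm&=abs(P[...,0]-434)<80
    o=np.argsort(P[...,0][mm]); print("y",yy,[(int(a),int(b)) for a,b in zip(P[...,0][mm][o],G[mm][o])][::3])
  for xx in (395,405,480):
    mm=(abs(P[...,0]-xx)<2.5)&(abs(P[...,1]-261)<125); o=np.argsort(P[...,1][mm]); q=[(int(a),int(b)) for a,b in zip(P[...,1][mm][o],G[mm][o])]; print("x",xx,q[:30:2],q[-30::2])
E
```

```text
time: 28.22
position: [0.4315, 0.2489, 0.2265]
tool_rot: [2.166, 2.274, 0.003]
ft_force: [-0.1, -0.6, -1.4]
grip_width: 0.159
grip_force: 60.0
t 28.2 pos [431.5 248.9 226.5] tool y az 2.8 tool z [ 0.002  0.001 -1.   ] F [-0.1 -0.6 -1.4] w 13.8 gf 60.0 q [-0.68  0.    0.1   1.84  0.    1.3  -0.53]
y 185 [(354, 76), (357, 77), (362, 76), (364, 76), (369, 76), (371, 76), (376, 67), (379, 122), (384, 149), (386, 140), (391, 142), (393, 150), (398, 149), (401, 149), (406, 149), (408, 149), (413, 150), (415, 150), (420, 150), (423, 149), (428, 150), (430, 150), (435, 150), (438, 150), (442, 150), (445, 150), (450, 151), (452, 150), (457, 150), (460, 149), (465, 151), (467, 151), (472, 150), (475, 150), (479, 132), (482, 148), (487, 161), (489, 95), (494, 82), (497, 83), (502, 83), (504, 83), (509, 84), (512, 85)]
y 200 [(355, 77), (357, 77), (362, 77), (364, 76), (369, 78), (372, 76), (376, 89), (379, 132), (384, 137), (386, 122), (391, 145), (394, 149), (396, 149), (398, 149), (401, 149), (403, 125), (406, 100), (408, 99), (411, 100), (413, 100), (416, 100), (420, 143), (423, 150), (428, 
[... 2113 characters left out ...]
6)]
x 405 [(138, 78), (140, 79), (143, 79), (145, 78), (148, 78), (150, 78), (153, 79), (155, 78), (158, 71), (160, 106), (163, 151), (165, 150), (167, 150), (170, 150), (172, 150)] [(349, 143), (352, 143), (354, 142), (357, 141), (359, 87), (362, 77), (365, 78), (367, 76), (370, 76), (372, 76), (375, 77), (377, 76), (380, 76), (382, 77), (385, 77)]
x 480 [(138, 82), (140, 82), (143, 82), (145, 82), (148, 81), (150, 81), (153, 83), (155, 82), (158, 81), (160, 77), (163, 101), (165, 157), (168, 132), (170, 132), (173, 132)] [(348, 157), (351, 148), (353, 133), (356, 134), (358, 131), (361, 121), (363, 92), (366, 79), (369, 79), (371, 77), (374, 78), (376, 78), (379, 78), (381, 78), (384, 77)]
```

```bash
python3 -m inch '[[0,2,-30,0,0,0],[0,2,-70,0,0,0],[0,2,-110,0,0,0],[0,2,-130,0,0,0],[0,2,-140,0,0,0],[0,2,-144,0,0,0],[0,2,-146,0,0,0],[0,2,-147,0,0,0],[0,2,-147,0,0,0],[0,2,-147,0,0,0]]'; python3 -c "
from h import *
st()"
```

```text
time: 29.52
position: [0.4312, 0.2521, 0.0787]
tool_rot: [2.165, 2.276, 0.003]
ft_force: [-0.6, -1.1, 5.4]
grip_width: 0.153
grip_force: 60.0
t 29.5 pos [431.2 252.1  78.7] tool y az 2.9 tool z [ 0.002  0.001 -1.   ] F [-0.6 -1.1  5.4] w 13.3 gf 60.0 q [-0.68  0.14  0.1   2.   -0.02  0.99 -0.52]
```

```bash
python3 -m inch '[[0,0,0,0,0,0],[0,0,0,0,0,0],[0,0,0,0,0,0]]' 44; python3 -m inch '[[0,0,25,0,0,0],[0,0,60,0,0,0],[0,-10,110,0,0,10],[5,-50,150,0,0,20],[10,-100,160,0,0,30],[15,-150,160,0,0,40],[15,-200,160,0,0,50],[15,-210,160,0,0,60],[15,-210,160,0,0,70],[15,-210,160,0,0,80],[15,-210,160,0,0,85.6],[15,-210,160,0,0,85.6],[15,-210,160,0,0,85.6]]' 60
python3 - <<'E'
from h import *
from sc import scoop
st(); im,W,p=scoop("pics/t13.png"); s=grab("side","pics/s13.png")[0]; g=im.mean(2);Z=W[...,2]
a=np.zeros(Z.shape,bool); a[150:300,280:400]=1
q=W[a&(Z>98)&(Z<115)&(g>90)]; print("rim",cv2.minAreaRect(q[:,:2].astype(np.float32)))
q=W[a&(Z>88)&(Z<112)&(g<60)]; print("handle",len(q),cv2.minAreaRect(q[:,:2].astype(np.float32)))
cv2.imwrite("pics/c13.png",np.hstack([cv2.resize(im[170:330,130:400],(480,284),interpolation=3),cv2.resize(s[190:350,260:440],(320,284),interpolation=3)])[:,:,::-1])
E
```

```text
time: 29.9
position: [0.4301, 0.2519, 0.0773]
tool_rot: [-2.165, -2.276, 0.001]
ft_force: [-0.0, 0.1, 0.9]
grip_width: 0.408
grip_force: 0.0
time: 31.52
position: [0.4452, 0.0419, 0.2375]
tool_rot: [-0.045, -3.141, -0.0]
ft_force: [-0.6, 0.9, 0.3]
grip_width: 0.693
grip_force: 0.0
t 31.5 pos [445.2  41.9 237.5] tool y az 88.4 tool z [-0.  0. -1.] F [-0.6  0.9  0.3] w 60.3 gf 0.0 q [-0.55 -0.14  0.36  1.93  0.05  1.33  1.34]
grip 225 ((431.1861267089844, 251.7085723876953), (14.044912338256836, 93.03730773925781), 4.192078113555908) 95.592649221516
rim ((594.9522094726562, -93.19214630126953), (140.29666137695312, 141.45843505859375), 88.70635223388672)
handle 16 ((484.30230712890625, -84.24943542480469), (38.836830139160156, 10.099360466003418), 15.259139060974121)
```

View pics/c13.png

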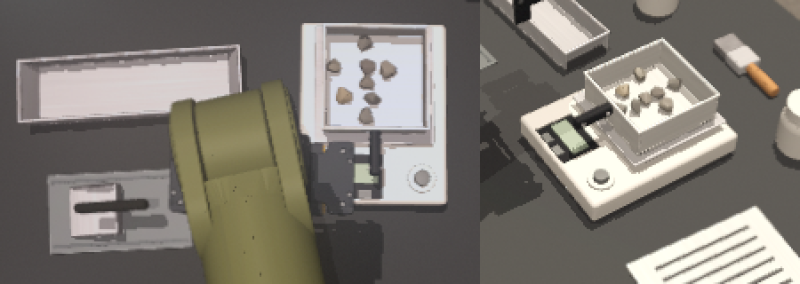

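8 stones in the dish, pan empty, scoop standing on its mat, dish still centred. Next I grasp the handle.

```bash
python3 -m inch '[[20,-45,0,0,0,0],[45,-95,-10,0,0,0],[65,-130,-40,0,0,0],[65,-132.5,-90,0,0,0],[65,-132.5,-130,0,0,0],[65,-132.5,-146,0,0,0],[65,-132.5,-146,0,0,0],[65,-132.5,-146,0,0,0]]' 60; python3 -m inch '[[0,0,0,0,0,0],[0,0,0,0,0,0],[0,0,0,0,0,0],[0,0,0,0,0,0],[0,0,0,0,0,0],[0,0,0,0,0,0]]' 0 60; python3 -m inch '[[0,0,3,0,0,0],[0,0,10,0,0,0],[0,0,20,0,0,0],[0,0,35,0,0,0],[0,0,55,0,0,0],[0,0,55,0,0,0]]'
python3 - <<'E'
from h import *
st(); im,d,p=grab("top"); W=cloud(d,p)*1000;g=im.mean(2);Z=W[...,2]
a=np.zeros(Z.shape,bool); a[140:300,270:400]=1
q=W[a&(Z>148)&(Z<172)&(g>90)]; r=cv2.minAreaRect(q[:,:2].astype(np.float32)); print("rim",r)
A=np.c_[q,]; c=np.linalg.lstsq(np.c_[q[:,:2]-q[:,:2].mean(0),np.ones(len(q))],q[:,2],rcond=None)[0]; print("tilt deg",np.degrees(c[:2]),c[2])
z=np.load("top0.npz"); W=cloud(z["d"],z)*1000; g=z["im"].mean(2)
h,w=g.shape
P=ray(z,np.stack(np.meshgrid(np.arange(w),np.arange(h)),-1).reshape(-1,2),.006).reshape(h,w,3)*1000
# shelf in current picture (free now)
g=im.mean(2); m=np.zeros(g.shape,np.uint8); m[195:300,405:505]=g[195:300,405:505]>140
cs,_=cv2.findContours(m,cv2.RETR_EXTERNAL,cv2.CHAIN_APPROX_NONE); c=max(cs,key=cv2.contourArea).reshape(-1,2)
print("shelf",cv2.minAreaRect((ray(p,c,.006)[:,:2]*1000).astype(np.float32)))
E
```

```text
time: 32.62
position: [0.5117, -0.0907, 0.0933]
tool_rot: [0.042, 3.138, 0.0]
ft_force: [-0.3, -0.1, 0.3]
grip_width: 0.69
grip_force: 0.0
time: 33.38
position: [0.5103, -0.0905, 0.0915]
tool_rot: [-0.042, -3.141, -0.0]
ft_force: [0.7, 0.2, 0.2]
grip_width: 0.152
grip_force: 60.0
time: 34.12
position: [0.5119, -0.0909, 0.1489]
tool_rot: [0.042, 3.137, 0.001]
ft_force: [-0.0, 0.1, -2.8]
grip_width: 0.155
grip_force: 60.0
t 34.1 pos [511.9 -90.9 148.9] tool y az 88.5 tool z [ 0.005  0.    -1.   ] F [-0.   0.1 -2.8] w 13.5 gf 60.0 q [-0.4   0.11  0.57  1.91 -0.06  1.14  1.73]
rim ((596.599365234375, -94.59654998779297), (138.0082550048828, 140.46322631835938), 89.15858459472656)
tilt deg [-1.24199634  0.45529031] 162.19773056346278
shelf ((522.76416015625, -383.9261169433594), (211.49659729003906, 212.19851684570312), 84.4671630859375)
```

The dish lifts level with all the load. Shelf centre is (523,-384). I carry the dish there gently.

```bash
python3 -m inch '[[-2,-8,5,0,0,0],[-6,-24,10,0,0,-1],[-13,-48,10,0,0,-3],[-20,-76,10,0,0,-5],[-27,-106,10,0,0,-7],[-34,-136,10,0,0,-9],[-42,-166,10,0,0,-11],[-50,-196,10,0,0,-13],[-57,-224,10,0,0,-13.7],[-63,-248,5,0,0,-13.7],[-67,-264,-10,0,0,-13.7],[-69,-271.5,-30,0,0,-13.7],[-69,-271.5,-52,0,0,-13.7],[-69,-271.5,-72,0,0,-13.7],[-69,-271.5,-87,0,0,-13.7],[-69,-271.5,-96,0,0,-13.7],[-69,-271.5,-101,0,0,-13.7],[-69,-271.5,-101,0,0,-13.7]]'
python3 - <<'E'
from h import *
st(); im,d,p=grab("top"); W=cloud(d,p)*1000;g=im.mean(2);Z=W[...,2]
a=np.zeros(Z.shape,bool); a[190:310,395:520]=1
q=W[a&(Z>48)&(Z<72)&(g>90)]; r=cv2.minAreaRect(q[:,:2].astype(np.float32)); print("rim",r,np.median(q[:,2]))
E
```

```text
time: 36.42
position: [0.4415, -0.3622, 0.0456]
tool_rot: [0.416, 3.114, -0.0]
ft_force: [0.3, -0.0, -1.5]
grip_width: 0.155
grip_force: 60.0
t 36.4 pos [ 441.5 -362.2   45.6] tool y az 74.8 tool z [ 0. -0. -1.] F [ 0.3 -0.  -1.5] w 13.5 gf 60.0 q [ 0.03  0.4   0.73  1.88 -0.31  0.99  2.2 ]
rim ((523.6865844726562, -384.81256103515625), (142.09959411621094, 140.96084594726562), 75.19660949707031) 59.81111113105686
```

```bash
python3 -m inch '[[0,0,-2,0,0,0],[0,0,-4,0,0,0],[0,0,-5,0,0,0],[0,0,-6,0,0,0],[0,0,-6.5,0,0,0],[0,0,-6.5,0,0,0]]'; python3 -c "
from h import *
st()"
```

```text
time: 37.22
position: [0.4414, -0.3623, 0.0396]
tool_rot: [0.417, 3.113, 0.0]
ft_force: [-1.6, 1.5, 4.3]
grip_width: 0.155
grip_force: 60.0
t 37.2 pos [ 441.4 -362.3   39.6] tool y az 74.8 tool z [ 0.  0. -1.] F [-1.6  1.5  4.3] w 13.5 gf 60.0 q [ 0.03  0.41  0.72  1.88 -0.32  0.98  2.21]
```

Contact with the shelf. I release, rise and back off, then make a final check.

```bash
python3 -m inch '[[0,0,0,0,0,0],[0,0,0,0,0,0],[0,0,0,0,0,0]]' 40; python3 -m inch '[[0,0,20,0,0,0],[0,0,55,0,0,0],[0,0,100,0,0,0],[0,40,150,0,0,0],[0,90,170,0,0,0],[0,140,170,0,0,0],[0,180,170,0,0,0],[0,180,170,0,0,0],[0,180,170,0,0,0],[0,180,170,0,0,0]]'
python3 - <<'E'
from h import *
st(); im=grab("top","pics/t20.png")[0]; s=grab("side","pics/s20.png")[0]
cv2.imwrite("pics/c20.png",np.hstack([cv2.resize(im[90:330,110:530],(460,263)),cv2.resize(s[150:430,200:480],(263,263))])[:,:,::-1])
E
```

```text
time: 37.6
position: [0.4414, -0.3623, 0.039]
tool_rot: [0.416, 3.114, -0.0]
ft_force: [-0.1, 0.2, -0.2]
grip_width: 0.402
grip_force: 0.0
time: 38.85
position: [0.4411, -0.1837, 0.2095]
tool_rot: [0.42, 3.113, -0.001]
ft_force: [0.3, -0.4, 0.5]
grip_width: 0.459
grip_force: 0.0
t 38.9 pos [ 441.1 -183.7  209.5] tool y az 74.6 tool z [ 0.001 -0.    -1.   ] F [ 0.3 -0.4  0.5] w 40.0 gf 0.0 q [-0.34 -0.06  0.67  1.92  0.04  1.27  1.61]
```

View pics/c20.png

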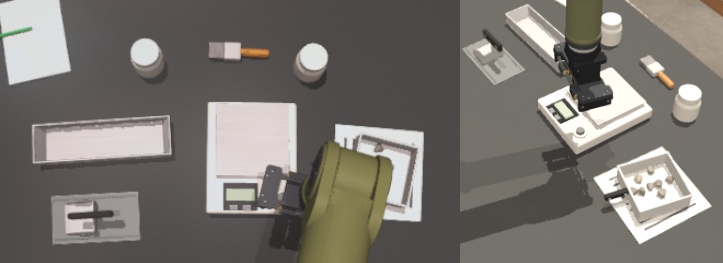

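The dish with its stones is on the shelf, the scoop is on its mat, and the pan is empty. The jars and brush have not moved, so I hand in.

```bash
python3 -c "
from bench import ctrl
print(ctrl.close_job())"
```

```text
the job is handed in; nothing more can be done
None
```

The job is handed in: the dish was tared on the balance and filled with all 8 stones by scoop, the scoop stands on its mat, and the full dish was carried level back onto the oven shelf.

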